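Put the split pairs of shoe lasts back together

TASK

The pairs of children's shoe lasts on the shoemaker's bench have been split up: put each of the four loose lasts back into the tray that holds its mate (same colour and toe shape), standing upright squarely on the empty foot outline, its toe pointing the same way as the mate's. Set them down rather than dropping them, and do not knock over the little glue tin that stands among them.

Things in the scene. Friction and masses are not known exactly. Their poses are not given: they have to be found in the camera images.
- green_last: loose green plastic shoe last (a child's right foot form), rounded toe, 140 mm long, 53 mm wide at the ball, 72 mm high, about 0.22 kg, standing on its flat sole. Origin: centre of its underside, midway between heel and toe; x points to the toe, z up. The upright ankle block is the grip: flat parallel sides 34 mm apart (in y), from 40 to 72 mm above the sole and from x = -56 to -14 mm, so behind the origin.
- blue_last: loose blue plastic shoe last (a child's left foot form), square, blunt toe, 146 mm long, 53 mm wide at the ball, 72 mm high, about 0.22 kg, standing on its flat sole. Origin: centre of its underside, midway between heel and toe; x points to the toe, z up. The upright ankle block is the grip: flat parallel sides 34 mm apart (in y), from 40 to 72 mm above the sole and from x = -58 to -15 mm, so behind the origin.
- yellow_last: loose yellow plastic shoe last (a child's right foot form), pointed toe, 148 mm long, 50 mm wide at the ball, 72 mm high, about 0.22 kg, standing on its flat sole. Origin: centre of its underside, midway between heel and toe; x points to the toe, z up. The upright ankle block is the grip: flat parallel sides 34 mm apart (in y), from 40 to 72 mm above the sole and from x = -59 to -15 mm, so behind the origin.
- red_last: loose red plastic shoe last (a child's left foot form), broad, full toe, 132 mm long, 55 mm wide at the ball, 72 mm high, about 0.22 kg, standing on its flat sole. Origin: centre of its underside, midway between heel and toe; x points to the toe, z up. The upright ankle block is the grip: flat parallel sides 34 mm apart (in y), from 40 to 72 mm above the sole and from x = -53 to -13 mm, so behind the origin.
- green_tray: fixed plywood pair tray, 166 (x) x 172 (y) mm, that holds the fixed green mate (left foot, rounded toe, same size and height as the loose one) and beside it an empty black-edged, pale green foot outline for the right last. Origin: centre of its underside; z up, x the way its toes point. Floor of the tray 8 mm above the origin, rim 14 mm. The loose last's origin belongs at x = 0, y = -44 mm on the floor; the mate stands at y = +44 mm.
- blue_tray: fixed plywood pair tray, 166 (x) x 172 (y) mm, that holds the fixed blue mate (right foot, square, blunt toe, same size and height as the loose one) and beside it an empty black-edged, pale blue foot outline for the left last. Origin: centre of its underside; z up, x the way its toes point. Floor of the tray 8 mm above the origin, rim 14 mm. The loose last's origin belongs at x = 0, y = +44 mm on the floor; the mate stands at y = -44 mm.
- yellow_tray: fixed plywood pair tray, 166 (x) x 172 (y) mm, that holds the fixed yellow mate (left foot, pointed toe, same size and height as the loose one) and beside it an empty black-edged, pale yellow foot outline for the right last. Origin: centre of its underside; z up, x the way its toes point. Floor of the tray 8 mm above the origin, rim 14 mm. The loose last's origin belongs at x = 0, y = -44 mm on the floor; the mate stands at y = +44 mm.
- red_tray: fixed plywood pair tray, 166 (x) x 172 (y) mm, that holds the fixed red mate (right foot, broad, full toe, same size and height as the loose one) and beside it an empty black-edged, pale red foot outline for the left last. Origin: centre of its underside; z up, x the way its toes point. Floor of the tray 8 mm above the origin, rim 14 mm. The loose last's origin belongs at x = 0, y = +44 mm on the floor; the mate stands at y = -44 mm.
- glue_tin: small aluminium glue tin with a white band and a black brush cap, loose, 44 mm across, 80 mm high, standing among the loose lasts. Origin: centre of its underside, z up. Not to be knocked over.
Mind the look-alikes: they are no part of the job. Of the things that look like the green_last, the larger one is meant.

How it is judged:
At the end, for the whole second after the job is handed in: Each loose last stands upright (within 0.1 rad) at rest on the floor of the tray of its own colour, its origin within 12 mm along and across of the centre of the empty outline, toe the same way as its mate's within 0.2 rad; the glue tin is still standing (x of green_last in the frame of green_tray between -0.012 and 0.012 m and y of green_last in the frame of green_tray between -0.056 and -0.032 m and z of green_last in the frame of green_tray between 0.004 and 0.012 m and y of green_tray in the frame of green_last above 0.02 m and angle between the x axis of green_last and the x axis of green_tray, either way round below 0.2 rad and angle between each of green_last, blue_last, yellow_last, red_last's own z axis and vertical below 0.1 rad and linear speed of each of green_last, blue_last, yellow_last, red_last below 0.02 m/s and angular speed of each of green_last, blue_last, yellow_last, red_last below 0.2 rad/s and x of blue_last in the frame of blue_tray between -0.012 and 0.012 m and y of blue_last in the frame of blue_tray between 0.032 and 0.056 m and z of blue_last in the frame of blue_tray between 0.004 and 0.012 m and y of blue_tray in the frame of blue_last below -0.02 m and angle between the x axis of blue_last and the x axis of blue_tray, either way round below 0.2 rad and x of yellow_last in the frame of yellow_tray between -0.012 and 0.012 m and y of yellow_last in the frame of yellow_tray between -0.056 and -0.032 m and z of yellow_last in the frame of yellow_tray between 0.004 and 0.012 m and y of yellow_tray in the frame of yellow_last above 0.02 m and angle between the x axis of yellow_last and the x axis of yellow_tray, either way round below 0.2 rad and x of red_last in the frame of red_tray between -0.012 and 0.012 m and y of red_last in the frame of red_tray between 0.032 and 0.056 m and z of red_last in the frame of red_tray between 0.004 and 0.012 m and y of red_tray in the frame of red_last below -0.02 m and angle between the x axis of red_last and the x axis of red_tray, either way round below 0.2 rad and angle between glue_tin's own z axis and vertical below 0.5 rad); the robot touches nothing.
It fails at once if a last is dropped (falls freely, out of the fingers, at more than 0.6 m/s, about 18 mm of fall) ((contact force between green_last and the fingers below 0.01 N and linear speed of green_last above 0.6 m/s) or (contact force between blue_last and the fingers below 0.01 N and linear speed of blue_last above 0.6 m/s) or (contact force between yellow_last and the fingers below 0.01 N and linear speed of yellow_last above 0.6 m/s) or (contact force between red_last and the fingers below 0.01 N and linear speed of red_last above 0.6 m/s)).
It fails at once if the glue tin is knocked over (angle between glue_tin's own z axis and vertical above 0.5 rad).
It also fails if it takes over 128 s, if anything falls off the work surface, if the arm or the gripper's body presses on something with over 40 N, if the wrist force passes 120 N, or if a joint passes its speed limit or range.

ROBOT

A 7-joint arm with a two-finger parallel gripper is mounted at the origin on the work surface. World frame = base frame: x ahead of the robot, y to its left, z up, the work surface at z = 0. Lengths are in m, angles in rad, forces in N, time in s.
With the tool pointing down it reaches from about 0.4 to 0.875 m from the base axis. Payload 6.5 kg.
Tool frame: the origin (TCP) lies between the finger pads; the fingertips stand 11 mm ahead of it and the grasp point (between the pads) lies 8 mm behind it; x points along the fingers, y is the direction in which the jaws open and shut, and the axes are right-handed (so a half turn about x gives the same grasp; the last joint's range is limited). The gripper opens to 88 mm and grips with 3 to 60 N. Pads are 18 mm wide; open, the fingers measure 123 mm over their backs; the gripper's body (75 mm by 187 mm) begins 45 mm behind the grasp point.
Start: joints at [1.207, 0.536, -0.004, 1.538, 0.003, 1.067, -0.071], TCP at [0.191, -0.621, 0.25] pointing down, gripper open.
Joint ranges: [-2.7, 2.7], [-0.37, 2.16], [-1.27, 1.26], [0.24, 2.4], [-1.31, 4.45], [0.19, 1.91], [-2.76, 2.76]. Speed limits (rad/s): [2.39, 2.39, 3.14, 3.14, 3.14, 3.14, 3.14].

INTERFACE

Orientations are given as a rotation vector (axis times angle).
In Python, from cell import sensors, camera, calibration, hand_in gives the robot as it stands.
- The arm moves only by the tool jog_arm, never from a script. Its argument "increments" is a list of rows, each a list of 4 numbers: the shift along the tool's x, y, z in cm, then the turn about the tool's x in rad. In form: [[dx, dy, dz, twist], ...]. A call has 1 to 20 rows; each row shifts and turns the commanded pose from where the row before left it, along the tool's axes as they then stand; what a row does not reach is not made up. A row lasts 1/8 s, in which the tool goes at most 62.5 mm and 10.7 degrees, less where a joint would pass 70% of its speed; a pose out of reach is approached as far as the arm can. A call is refused whole if a number of a shift passes 6.25 or a number of a turn 0.188, either way. A call with a gripper value outside its range is refused whole. "grip" is the finger opening in cm, from 0 to 8.81, set as the call begins (left out, the last holds). The fingers move at their own pace and stop on an object; "squeeze" is the grip in N (left out, the last holds). Time passes only in rows, so rows that do not move let the fingers close. It gives the time, the measured TCP pose, the force and the opening at its end, in the units of the state.
- sensors.observe(): the state, without advancing time (a new reading comes with each control period).
- camera(name): name is "side" or "top" or "wrist"; returns the picture (480x640x3 uint8, blue, green, red); there is no depth.
- calibration(name): a dict with "K" (3x3 intrinsics, pixels), "R" (3x3) and "t" (3): a world point X has camera coordinates R X + t; the wrist camera has in their place "tool_from_camera" (4x4, takes a point from camera to tool coordinates, whose origin is the TCP and whose axes are the tool frame's). Camera axes: x right, y down, z forward; pixel columns grow to the right and rows downward; lengths in m; the calibration is good to about 2 mm. A picture is of the moment at which its call begins: read the wrist's pose just before it. calibration takes no time and is no camera call.
- hand_in(): hands the job in, once; it reports no verdict.
The state is a dict: "time": time; "joint_pos": joint angles; "joint_velocities": joint speeds; "joint_torque": joint torques, N m; "tool_pos": TCP position; "eef_rot": TCP orientation; "force": force on the tool from outside, world axes, zero at the start; "ft_torque": the same for the moment, N m; "gripper_width": finger opening in m.
Only numpy, scipy, OpenCV 4.12 (cv2) and the standard library are available. Lean on these libraries where they do the work, as an engineer would, in place of code of your own. Each camera call takes 0.05 s, during which the arm holds its last target.

## Working session

There is one attempt and no reset: what is moved stays moved. The work goes in short steps, Python scripts to look and compute and a tool call to move; the robot and the scene stay as the last step left them, time stands still between calls to the robot, and variables do not carry over. Pictures are saved under pics/ and viewed, and the job is handed in when it is done.

Besides the shell and the picture viewer there is one more tool, called after "Call:" as name(argument=value, ...), one argument or row to a line, values as JSON. jog_arm: Moves the arm, as the interface text tells. Its arguments: {"type":"object","properties":{"increments":{"type":"array"},"grip":{"type":"number"},"squeeze":{"type":"number"}},"required":["increments"]}

```bash
ls; mkdir -p pics
python3 - <<'E'
from cell import sensors,camera,calibration
import cv2
s=sensors.observe();print(s)
for n in ("top","side","wrist"):
    c=calibration(n);print(n,{k:__import__('numpy').array(v).round(4).tolist() for k,v in c.items()})
    cv2.imwrite(f"pics/{n}0.png",camera(n))
E
```

```text
pics
{'time': 0.0, 'joint_pos': array([ 1.20682973,  0.53716388, -0.00443978,  1.53882676,  0.00260979,
        1.06730573, -0.0712072 ]), 'joint_velocities': array([-8.19032582e-05, -4.86856548e-04, -1.15457514e-03, -9.94021799e-04,
        7.61756979e-04,  7.90879155e-04, -1.96752678e-03]), 'joint_torque': array([ 4.11481651e-04, -5.70975494e+01,  9.91254374e-01, -2.51602113e+01,
       -5.61747572e-02,  1.80254190e-02,  1.74562902e-04]), 'tool_pos': array([ 0.19051524, -0.62084826,  0.24885861]), 'eef_rot': array([ 2.06153295,  0.31107459, -2.06233028]), 'force': array([-1.08864551,  0.27434364,  0.32265428]), 'ft_torque': array([-0.04505747,  0.03038211,  0.03031217]), 'gripper_width': 0.08817245630779476}
top {'K': [[491.8691, 0.0, 317.2403], [0.0, 491.8691, 246.3072], [0.0, 0.0, 1.0]], 'R': [[0.0274, -0.9996, -0.0121], [-0.9962, -0.0263, -0.0834], [0.0831, 0.0143, -0.9964]], 't': [-0.0001, 0.4101, 0.9068]}
side {'K': [[470.6398, 0.0, 321.2431], [0.0, 470.6398, 242.0216], [0.0, 0.0, 1.0]], 'R': [[-0.8014, -0.5976, 0.025], [-0.3399, 0.4207, -0.8411], [0.4921, -0.6826, -0.5403]], 't': [0.3266, 0.1785, 0.8538]}
wrist {'K': [[430.2487, 0.0, 316.136], [0.0, 430.2487, 246.1143], [0.0, 0.0, 1.0]], 'tool_from_camera': [[0.0002, -0.2667, 0.9638, -0.1335], [1.0, -0.0012, -0.0005, 0.0005], [0.0013, 0.9638, 0.2667, -0.0679], [0.0, 0.0, 0.0, 1.0]]}
```

View pics/top0.png

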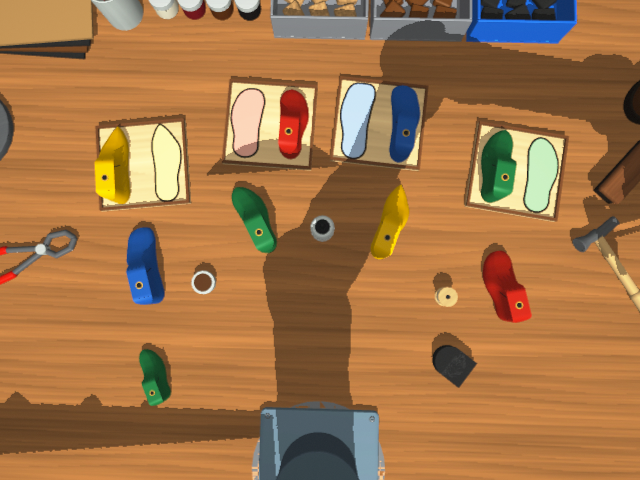

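View pics/side0.png

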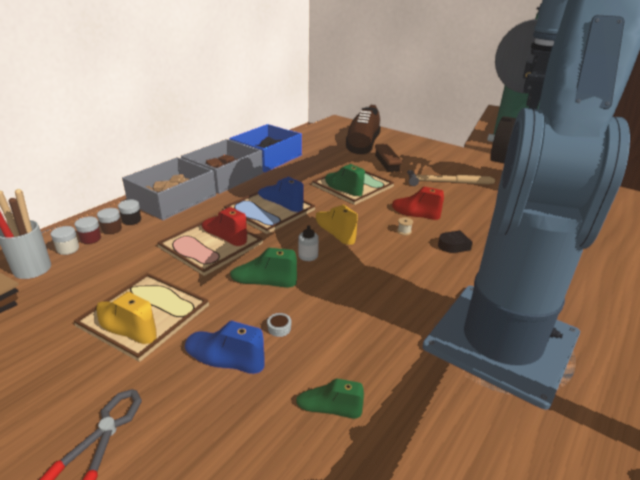

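View pics/wrist0.png

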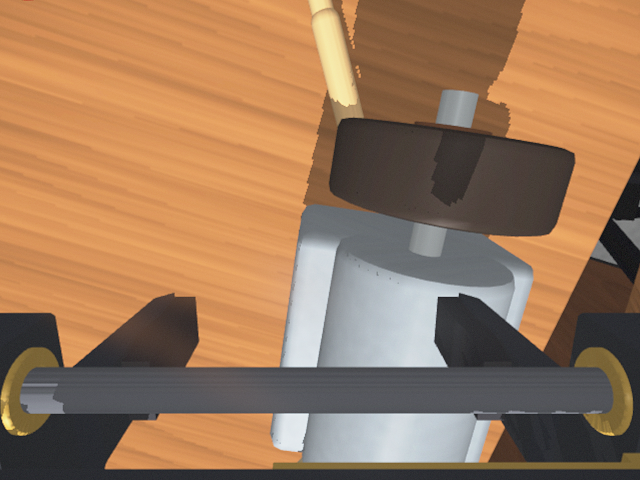

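Top view: the green-last candidates are (254,218), the larger loose one; (152,377), the small look-alike; and the fixed tray mate at (497,167). I choose (254,218). The other loose lasts are blue (144,265), yellow (391,222) and red (507,286). The tin is at (322,228), while (203,282) is an open pot and (447,297) a spool. Next I check the choice in a close crop.

Run:
```python
import cv2,numpy as np
im=cv2.imread('pics/top0.png')
a=cv2.resize(im[170:320,110:340],None,fx=3.4,fy=3.4,interpolation=cv2.INTER_CUBIC)
b=cv2.resize(im[170:330,360:550],None,fx=3.6,fy=3.6,interpolation=cv2.INTER_CUBIC)
c=cv2.resize(im[65:220,85:325],None,fx=3.3,fy=3.3,interpolation=cv2.INTER_CUBIC)
d=cv2.resize(im[65:225,325:575],None,fx=3.2,fy=3.2,interpolation=cv2.INTER_CUBIC)
for n,x in zip('abcd',(a,b,c,d)): cv2.imwrite(f'pics/crop_{n}.png',x); print(x.shape)
```

```text
(510, 782, 3)
(576, 684, 3)
(512, 792, 3)
(512, 800, 3)
```

View pics/crop_a.png

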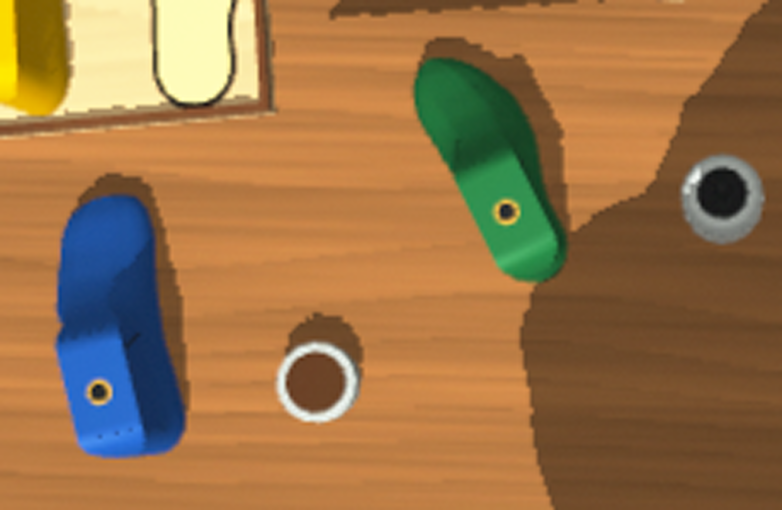

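View pics/crop_b.png

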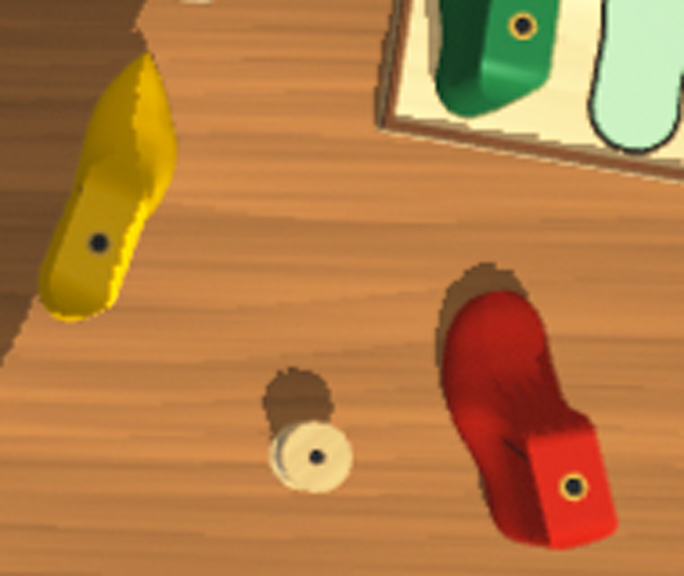

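View pics/crop_c.png

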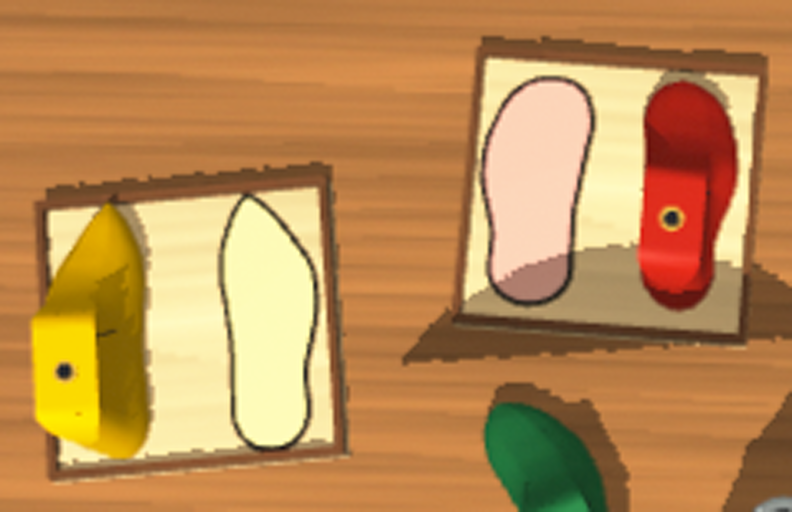

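View pics/crop_d.png

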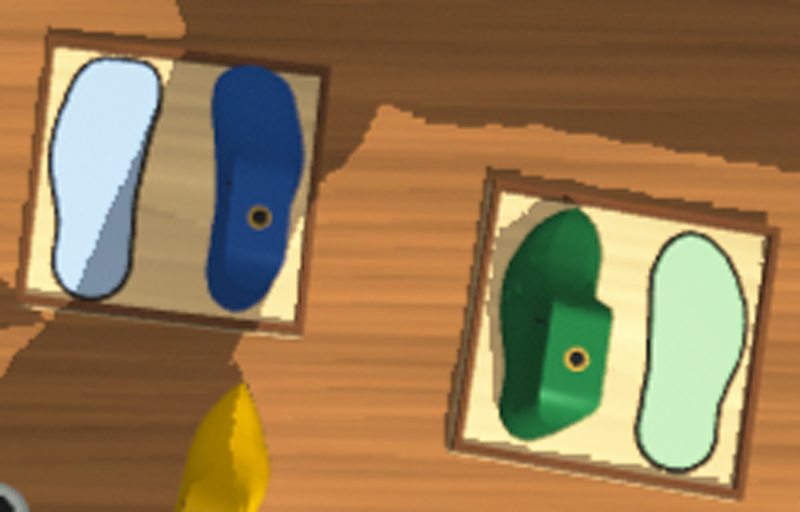

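The crops confirm the larger green last at (254,218), with a rounded toe and standing upright; all four trays point their toes away from the robot. Next I measure the trays and holes.

```bash
cat > h.py <<'E'
import numpy as np,cv2
from cell import sensors,camera,calibration
from scipy.spatial.transform import Rotation as Ro
from scipy.optimize import least_squares
def top(): 
    c=calibration('top'); return np.array(c['K']),np.array(c['R']),np.array(c['t'])
def wristcam(s):
    c=calibration('wrist');T=np.array(c['tool_from_camera'])
    Rw=Ro.from_rotvec(s['eef_rot']).as_matrix()
    Rcw=Rw@T[:3,:3]; tc=Rw@T[:3,3]+s['tool_pos']
    return np.array(c['K']),Rcw.T,-Rcw.T@tc
def back(cam,uv,z):
    K,R,t=cam; d=R.T@np.linalg.inv(K)@np.array([uv[0],uv[1],1.]); C=-R.T@t
    return C+d*(z-C[2])/d[2]
def proj(cam,X):
    K,R,t=cam; p=(K@(R@np.atleast_2d(X).T+t[:,None])).T; return p[:,:2]/p[:,2:]
E
python3 - <<'E'
from h import *
cam=top(); print('C',-cam[1].T@cam[2])
im=cv2.imread('pics/top0.png')
c=lambda p:(85+p[0]/3.3,65+p[1]/3.3); d=lambda p:(325+p[0]/3.2,65+p[1]/3.2)
a=lambda p:(110+p[0]/3.4,170+p[1]/3.4); b=lambda p:(360+p[0]/3.6,170+p[1]/3.6)
# TL,TR,BR,BL corners; mate hole; outline toe,heel ; side
T={'yellow':(c,[(37,196),(330,170),(346,455),(52,478)],(64,371),(247,194),(269,450),1,148),
'red':(c,[(483,45),(766,62),(744,342),(457,316)],(672,218),(552,76),(527,305),-1,132),
'blue':(d,[(49,38),(328,68),(300,333),(20,300)],(259,217),(126,58),(92,300),-1,146),
'green':(d,[(490,180),(775,230),(740,497),(452,450)],(576,358),(690,232),(676,472),1,140)}
out={}
for n,(f,cs,h,toe,heel,sd,L) in T.items():
    M=np.array([[.083,.086],[.083,-.086],[-.083,-.086],[-.083,.086]])
    P=np.array([back(cam,f(p),.014)[:2] for p in cs])
    def tf(q,m): 
        R=np.array([[np.cos(q[2]),-np.sin(q[2])],[np.sin(q[2]),np.cos(q[2])]]); return m@R.T+q[:2]
    q=least_squares(lambda q:(tf(q,M)-P).ravel(),[.6,0,0]).x
    inv=lambda X:np.array([[np.cos(q[2]),np.sin(q[2])],[-np.sin(q[2]),np.cos(q[2])]])@(X[:2]-q[:2])
    print(n,q.round(4),'res',((tf(q,M)-P)*1e3).round(1).tolist())
    print('  hole',(inv(back(cam,f(h),.080))*1e3).round(1),'toe',(inv(back(cam,f(toe),.008))*1e3).round(1),'heel',(inv(back(cam,f(heel),.008))*1e3).round(1),L)
for n,p in {'green':a((507,211)),'blue':a((99,391)),'yellow':b((98,243)),'red':b((573,487))}.items():
    print(n,np.round(p,1),back(cam,p,.072).round(4))
print('tin',back(cam,a((722,192)),.08).round(4))
E
```

```text
C [ 0.3331646  -0.00225887  0.93778315]
yellow [0.5617 0.35   0.1099] res [[-0.9, -0.5], [-1.6, 0.1], [1.8, -0.4], [0.7, 0.8]]
  hole [-39.1  46.8] toe [ 76.6 -35. ] heel [-76.9 -39.3] 148
red [ 0.6469  0.1075 -0.0517] res [[1.4, 2.2], [-0.8, -2.6], [0.9, -2.1], [-1.5, 2.5]]
  hole [-34.9 -42.6] toe [68.4 42.5] heel [-70.3  44.7] 132
blue [ 0.6522 -0.1019 -0.0901] res [[1.6, 1.0], [1.1, -1.5], [-1.1, -1.8], [-1.6, 2.4]]
  hole [-36.8 -43.9] toe [76.9 37. ] heel [-74.7  40.9] 146
green [ 0.5643 -0.3643 -0.143 ] res [[-0.2, -0.1], [1.9, -1.0], [-1.3, -0.2], [-0.4, 1.3]]
  hole [-34.5  42.3] toe [ 73.7 -38. ] heel [-72.  -49.2] 140
green [259.1 232.1] [0.428  0.1139 0.072 ]
blue [139.1 285. ] [0.3287 0.3222 0.072 ]
yellow [387.2 237.5] [ 0.4242 -0.113   0.072 ]
red [519.2 305.3] [ 0.3117 -0.344   0.072 ]
tin [0.4399 0.002  0.08  ]
```

```bash
cat >> h.py <<'E'
def plan(gx,gy,gz,yaw):
    """goal TCP; jaws (tool y) along +-last y at yaw. prints twist first, then shift in cm in tool axes after twist"""
    s=sensors.observe(); Rw=Ro.from_rotvec(s['eef_rot']).as_matrix()
    print('t',round(s['time'],2),'tcp',s['tool_pos'].round(4),'q',s['joint_pos'].round(2),'F',s['force'].round(1),'w',round(s['gripper_width'],4))
    print('tilt',Rw[:,0].round(4),'tool z az',round(np.arctan2(Rw[1,2],Rw[0,2]),4))
    for k in (0,np.pi):
        a=yaw+k; z=np.array([np.cos(a),np.sin(a),0]); x=np.array([0,0,-1.]); y=np.cross(z,x)
        Rg=np.c_[x,y,z]; v=Ro.from_matrix(Rw.T@Rg).as_rotvec()
        print(' twist',v.round(4),'shift cm after twist',(Rg.T@(np.array([gx,gy,gz])-s['tool_pos'])*100).round(2))
E
python3 - <<'E'
from h import *
plan(.3117,-.344,.17,0.2)
E
```

```text
t 0.15 tcp [ 0.1906 -0.621   0.2491] q [ 1.21  0.54 -0.    1.54  0.    1.07 -0.07] F [-0.2 -0.1  0.5] w 0.088
tilt [-5.0e-04  1.2e-03 -1.0e+00] tool z az -2.8438
 twist [-3.0438e+00 -2.0000e-03  3.0000e-04] shift cm after twist [ 7.91 24.74 17.37]
 twist [0.0978 0.0002 0.0013] shift cm after twist [  7.91 -24.74 -17.37]
```

Call:
jog_arm(
  increments=[
    [0, 0, 0, 0.168],
    [1.15, -3.9, -3.2, 0],
    [1.15, -3.9, -3.2, 0],
    [1.15, -3.9, -3.2, 0],
    [1.15, -3.9, -3.2, 0],
    [1.15, -3.9, -3.2, 0],
    [1.15, -3.9, -3.2, 0],
    [0, 0, 0, 0],
    [0, 0, 0, 0],
  ],
)

```text
time: 1.27
tool_pos: [0.3505, -0.365, 0.1808]
eef_rot: [2.154, 0.14, -2.154]
force: [0.4, -0.7, -0.8]
gripper_width: 0.0879
```

Run:
```python
from h import *
plan(.3117,-.344,.052,0.27)
s=sensors.observe(); im=camera('wrist'); cv2.imwrite('pics/w_red.png',im)
```

```text
t 1.27 tcp [ 0.3505 -0.365   0.1808] q [ 0.76  0.39 -0.05  1.97  0.03  0.78 -0.75] F [ 0.4 -0.7 -0.8] w 0.0879
tilt [-3.e-04 -5.e-04 -1.e+00] tool z az -3.0118
 twist [ 3.0014e+00 -6.0000e-04 -6.0000e-04] shift cm after twist [12.88  3.06 -3.18]
 twist [-0.1402  0.0004 -0.0004] shift cm after twist [12.88 -3.06  3.18]
```

View pics/w_red.png

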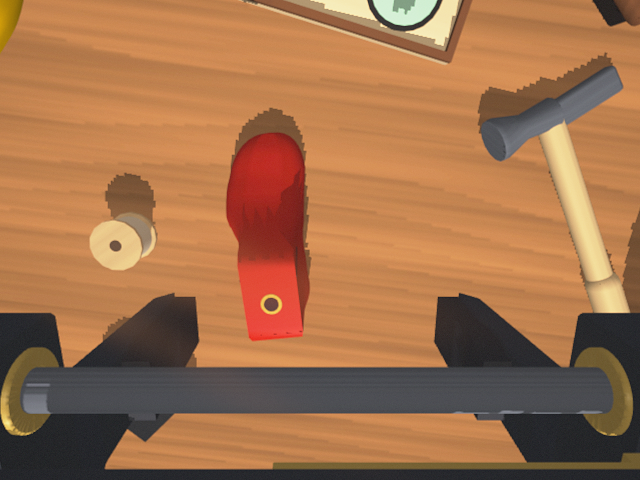

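Wrist view: red last with its hole at (271,304) and block top corners near (237,262), (297,258), (302,335) and (250,340). The fingers are clear of everything.

```bash
cat >> h.py <<'E'
def block(uvs,hole,z=.072):
    s=sensors.observe(); cam=wristcam(s)
    P=[back(cam,p,z)[:2] for p in uvs]; H=back(cam,hole,z)
    fl,fr,br,bl=P
    l=fl-bl; r=fr-br; print('yaw L,R',np.arctan2(l[1],l[0]).round(3),np.arctan2(r[1],r[0]).round(3),'widths',np.linalg.norm(fl-fr).round(4),np.linalg.norm(bl-br).round(4),'len',np.linalg.norm(l).round(4),np.linalg.norm(r).round(4))
    print('hole',H.round(4),'centre',np.mean(P,0).round(4))
    return H
E
python3 - <<'E'
from h import *
block([(237,262),(297,258),(302,335),(250,340)],(271,304))
E
```

```text
yaw L,R 0.236 0.177 widths 0.0355 0.0326 len 0.0512 0.05
hole [ 0.3115 -0.3435  0.072 ] centre [ 0.3143 -0.3436]
```

Call:
jog_arm(
  increments=[
    [0, 0, 0, -0.09],
    [0, -1.5, 1.7, 0],
    [0, -1.45, 1.65, 0],
    [4, 0, 0, 0],
    [4, 0, 0, 0],
    [3, 0, 0, 0],
    [1.9, 0, 0, 0],
    [0, 0, 0, 0],
  ],
  grip=7.0,
)

```text
time: 2.33
tool_pos: [0.3103, -0.3437, 0.0508]
eef_rot: [2.105, 0.231, -2.109]
force: [0.1, -0.3, 0.0]
gripper_width: 0.0701
```

Call:
jog_arm(
  increments=[
    [0, 0, 0, 0],
    [0, 0, 0, 0],
    [0, 0, 0, 0],
    [0, 0, 0, 0],
    [0, 0, 0, 0],
    [0, 0, 0, 0],
  ],
  grip=2.0,
  squeeze=30,
)

```text
time: 3.08
tool_pos: [0.3118, -0.3431, 0.0521]
eef_rot: [2.105, 0.232, -2.105]
force: [-0.6, 0.4, 6.0]
gripper_width: 0.0338
```

```bash
cat >> h.py <<'E'
TR={'yellow':(.5617,.35,.1099,-.044,-.0375),'red':(.6469,.1075,-.0517,.044,-.034),'blue':(.6522,-.1019,-.0901,.044,-.0368),'green':(.5643,-.3643,-.143,-.044,-.0347)}
def place(n,z,dx=0,dy=0):
    x,y,w,oy,hx=TR[n]; hx+=dx; oy+=dy
    g=(x+np.cos(w)*hx-np.sin(w)*oy, y+np.sin(w)*hx+np.cos(w)*oy)
    print('goal',np.round(g,4)); plan(g[0],g[1],z,w)
E
python3 - <<'E'
from h import *
place('red',.155)
E
```

```text
goal [0.6152 0.1532]
t 3.08 tcp [ 0.3118 -0.3431  0.0521] q [ 0.78  0.57 -0.05  2.13  0.07  0.44 -0.68] F [-0.6  0.4  6. ] w 0.0338
tilt [ 2.e-04 -3.e-04 -1.e+00] tool z az -2.9218
 twist [-2.8701e+00  4.0000e-04 -3.0000e-04] shift cm after twist [-10.29  51.13  27.74]
 twist [ 2.715e-01 -2.000e-04 -3.000e-04] shift cm after twist [-10.29 -51.13 -27.74]
```

Call:
jog_arm(
  increments=[
    [-2, 0, 0, 0],
    [-4, 0, 0, 0],
    [-4.3, 0, 0, 0],
    [0, 0, 0, 0.136],
    [0, 0, 0, 0.136],
    [0, -2.2, -1.2, 0],
    [0, -4.4, -2.4, 0],
    [0, -4.4, -2.4, 0],
    [0, -4.4, -2.4, 0],
    [0, -4.4, -2.4, 0],
    [0, -4.4, -2.4, 0],
    [0, -4.4, -2.4, 0],
    [0, -4.4, -2.4, 0],
    [0, -4.4, -2.4, 0],
    [0, -4.4, -2.4, 0],
    [0, -4.4, -2.35, 0],
    [0, -3.3, -1.7, 0],
    [0, -1.6, -0.85, 0],
    [0, 0, 0, 0],
    [0, 0, 0, 0],
  ],
)

```text
time: 5.58
tool_pos: [0.6143, 0.1505, 0.1543]
eef_rot: [-2.193, 0.061, 2.196]
force: [-0.5, 0.3, -2.0]
gripper_width: 0.0339
```

Run:
```python
from h import *
place('red',.061)
cv2.imwrite('pics/w_red2.png',camera('wrist'))
```

```text
goal [0.6152 0.1532]
t 5.58 tcp [0.6143 0.1505 0.1543] q [-0.23  0.62 -0.11  1.65  0.09  0.88 -2.  ] F [-0.5  0.3 -2. ] w 0.0339
tilt [-0.0013 -0.0017 -1.    ] tool z az 3.0874
 twist [ 3.1391e+00 -2.8000e-03 -1.8000e-03] shift cm after twist [9.33 0.28 0.08]
 twist [-0.0025  0.0012 -0.0018] shift cm after twist [ 9.33 -0.28 -0.08]
```

View pics/w_red2.png

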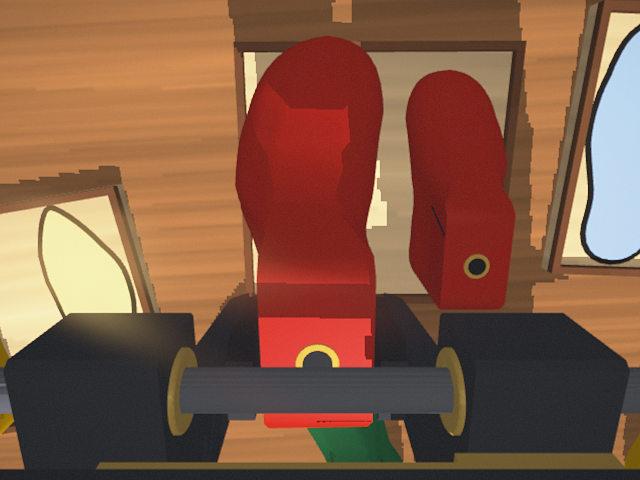

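Wrist view: the held red last is parallel to its mate, whose hole is at (477,266). I use that hole to check the tray estimate.

```bash
cat >> h.py <<'E'
def mate(n,uv,z=.08):
    x,y,w,oy,hx=TR[n]; P=back(wristcam(sensors.observe()),uv,z)
    e=P[:2]-(x,y); print('mate hole in tray (mm)',np.round([(e[0]*np.cos(w)+e[1]*np.sin(w))*1e3,(-e[0]*np.sin(w)+e[1]*np.cos(w))*1e3],1),'expect',-1e3*oy)
E
python3 - <<'E'
from h import *
mate('red',(477,266)); c=wristcam(sensors.observe())
for p in [(316,362)]: print(back(c,p,.174))
x,y,w,_,_=TR['red']
R=np.array([[np.cos(w),-np.sin(w)],[np.sin(w),np.cos(w)]])
print(proj(c,np.array([[*(R@np.array(m)+(x,y)),.014] for m in [(.083,.086),(.083,-.086),(-.083,-.086)]])).round(0))
E
```

```text
mate hole in tray (mm) [-35.1 -41.2] expect -44.0
[0.61522472 0.14992716 0.174     ]
[[237.  39.]
 [532.  38.]
 [501. 302.]]
```

Call:
jog_arm(
  increments=[
    [0, -0.4, 0, 0],
    [3, 0, 0, 0],
    [3, 0, 0, 0],
    [2, 0, 0, 0],
    [0.9, 0, 0, 0],
    [0.4, 0, 0, 0],
    [0, 0, 0, 0],
    [0, 0, 0, 0],
  ],
)

```text
time: 6.62
tool_pos: [0.6158, 0.157, 0.0625]
eef_rot: [-2.196, 0.057, 2.193]
force: [-0.4, 0.6, -1.3]
gripper_width: 0.0336
```

Run:
```python
from h import *
place('red',.0605)
```

```text
goal [0.6152 0.1532]
t 6.62 tcp [0.6158 0.157  0.0625] q [-0.25  0.75 -0.1   1.68  0.11  0.72 -2.03] F [-0.4  0.6 -1.3] w 0.0336
tilt [ 1.3e-03  4.0e-04 -1.0e+00] tool z az 3.0894
 twist [3.1411e+00 8.0000e-04 2.1000e-03] shift cm after twist [ 0.2  -0.39 -0.03]
 twist [-0.0005 -0.0013  0.0005] shift cm after twist [0.2  0.39 0.03]
```

Call:
jog_arm(
  increments=[
    [0, 0.2, 0, 0],
    [0.15, 0, 0, 0],
    [0.1, 0, 0, 0],
    [0, 0, 0, 0],
    [0, 0, 0, 0],
  ],
)

```text
time: 7.25
tool_pos: [0.6153, 0.1547, 0.0601]
eef_rot: [-2.195, 0.058, 2.195]
force: [-3.0, -1.0, 6.2]
gripper_width: 0.0339
```

Call:
jog_arm(
  increments=[
    [0, 0, 0, 0],
    [0, 0, 0, 0],
    [0, 0, 0, 0],
    [0, 0, 0, 0],
  ],
  grip=5.0,
)

```text
time: 7.75
tool_pos: [0.6151, 0.1549, 0.0591]
eef_rot: [-2.195, 0.057, 2.195]
force: [-0.6, -0.0, -0.2]
gripper_width: 0.0498
```

Call:
jog_arm(
  increments=[
    [-1, 0, 0, 0],
    [-3, 0, 0, 0],
    [-4, 0, 0, 0],
    [-3.5, 0, 0, 0],
    [0, 0, 0, 0],
    [0, 0, 0, 0],
  ],
)

```text
time: 8.5
tool_pos: [0.6146, 0.1547, 0.1739]
eef_rot: [-2.194, 0.057, 2.196]
force: [-0.0, -0.1, -0.1]
gripper_width: 0.05
```

Run:
```python
from h import *
plan(.4242,-.113,.18,-.35)
cv2.imwrite('pics/w_red3.png',camera('wrist'))
```

```text
t 8.5 tcp [0.6146 0.1547 0.1739] q [-0.24  0.6  -0.12  1.64  0.08  0.91 -2.01] F [-0.  -0.1 -0.1] w 0.05
tilt [-6.e-04 -2.e-04 -1.e+00] tool z az 3.0895
 twist [-2.8437e+00  5.0000e-04  8.0000e-04] shift cm after twist [ -0.61 -31.68  -8.71]
 twist [ 0.2979  0.0006 -0.0003] shift cm after twist [-0.61 31.68  8.71]
```

View pics/w_red3.png

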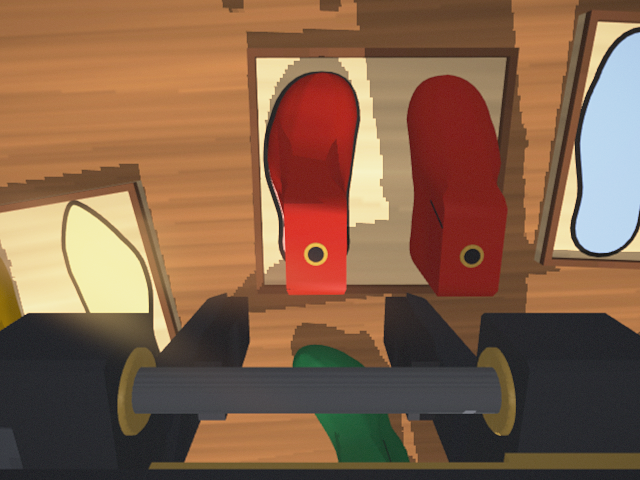

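Red is placed neatly on its outline (hole (316,254), mate's (471,256)). Yellow is next.

Call:
jog_arm(
  increments=[
    [-0.3, 0, 0, 0.149],
    [-0.3, 0, 0, 0.149],
    [0, 4.5, 1.25, 0],
    [0, 4.5, 1.25, 0],
    [0, 4.5, 1.25, 0],
    [0, 4.5, 1.25, 0],
    [0, 4.5, 1.25, 0],
    [0, 4.5, 1.25, 0],
    [0, 3.1, 0.8, 0],
    [0, 1.5, 0.4, 0],
    [0, 0, 0, 0],
    [0, 0, 0, 0],
    [0, 0, 0, 0],
  ],
  grip=7.0,
)

```text
time: 10.18
tool_pos: [0.4257, -0.111, 0.1801]
eef_rot: [-2.032, 0.357, 2.032]
force: [0.1, -0.2, 0.4]
gripper_width: 0.0696
```

Run:
```python
from h import *
plan(.4242,-.113,.052,-.35)
cv2.imwrite('pics/w_yel.png',camera('wrist'))
```

```text
t 10.18 tcp [ 0.4257 -0.111   0.1801] q [ 0.15  0.29 -0.    2.13 -0.    0.72 -1.77] F [ 0.1 -0.2  0.4] w 0.0696
tilt [ 2.e-04  3.e-04 -1.e+00] tool z az 2.7935
 twist [-3.1397e+00 -6.0000e-04 -2.0000e-04] shift cm after twist [12.81 -0.23 -0.07]
 twist [ 0.0019 -0.0001  0.0004] shift cm after twist [12.81  0.23  0.07]
```

View pics/w_yel.png

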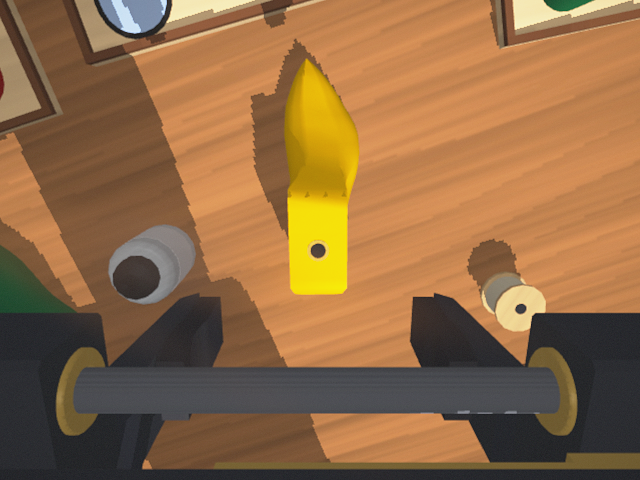

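Wrist view: the yellow block is centred between the jaws (hole (318,250)), and the tin at (150,265) is well clear of the fingers.

Run:
```python
from h import *
H=block([(288,200),(348,198),(347,290),(290,292)],(318,250))
plan(H[0],H[1],.052,-.348)
```

```text
yaw L,R -0.346 -0.341 widths 0.034 0.0342 len 0.0557 0.0555
hole [ 0.4241 -0.1124  0.072 ] centre [ 0.4261 -0.1133]
t 10.22 tcp [ 0.4255 -0.1112  0.1801] q [ 0.15  0.29  0.    2.13 -0.    0.72 -1.77] F [ 0.4  0.2 -0.9] w 0.0699
tilt [ 1.e-04  2.e-04 -1.e+00] tool z az 2.7932
 twist [3.1412e+00 4.0000e-04 0.0000e+00] shift cm after twist [12.81 -0.16 -0.09]
 twist [-0.0004 -0.      0.0002] shift cm after twist [12.81  0.16  0.09]
```

Call:
jog_arm(
  increments=[
    [1.8, 0.15, 0.1, 0],
    [4, 0, 0, 0],
    [4, 0, 0, 0],
    [2, 0, 0, 0],
    [1, 0, 0, 0],
    [0, 0, 0, 0],
    [0, 0, 0, 0],
  ],
)

```text
time: 11.1
tool_pos: [0.4242, -0.1132, 0.0529]
eef_rot: [-2.032, 0.359, 2.03]
force: [0.0, -0.4, 0.4]
gripper_width: 0.0699
```

Call:
jog_arm(
  increments=[
    [0, 0, 0, 0],
    [0, 0, 0, 0],
    [0, 0, 0, 0],
    [0, 0, 0, 0],
    [0, 0, 0, 0],
    [0, 0, 0, 0],
  ],
  grip=2.0,
)

```text
time: 11.85
tool_pos: [0.4235, -0.1131, 0.0523]
eef_rot: [-2.031, 0.359, 2.031]
force: [-0.2, 2.7, 3.9]
gripper_width: 0.0335
```

Run:
```python
from h import *
place('yellow',.165)
```

```text
goal [0.5293 0.3022]
t 11.85 tcp [ 0.4235 -0.1131  0.0523] q [ 0.16  0.54 -0.    2.19  0.    0.4  -1.77] F [-0.2  2.7  3.9] w 0.0335
tilt [ 0.e+00  1.e-04 -1.e+00] tool z az 2.7915
 twist [2.6816e+00 2.0000e-04 0.0000e+00] shift cm after twist [-11.27  40.11  15.06]
 twist [-4.6e-01 -0.0e+00  1.0e-04] shift cm after twist [-11.27 -40.11 -15.06]
```

Call:
jog_arm(
  increments=[
    [-2.3, 0, 0, 0],
    [-4.5, 0, 0, 0],
    [-4.5, 0, 0, 0],
    [0, 0, 0, -0.153],
    [0, 0, 0, -0.153],
    [0, 0, 0, -0.153],
    [0, -4.4, -1.65, 0],
    [0, -4.4, -1.65, 0],
    [0, -4.4, -1.65, 0],
    [0, -4.4, -1.65, 0],
    [0, -4.4, -1.65, 0],
    [0, -4.4, -1.65, 0],
    [0, -4.4, -1.65, 0],
    [0, -4.4, -1.65, 0],
    [0, -3.3, -1.25, 0],
    [0, -1.6, -0.6, 0],
    [0, 0, 0, 0],
    [0, 0, 0, 0],
    [0, 0, 0, 0],
  ],
)

```text
time: 14.22
tool_pos: [0.5297, 0.2999, 0.1652]
eef_rot: [2.166, 0.115, -2.166]
force: [0.8, 0.3, -2.9]
gripper_width: 0.0335
```

Run:
```python
from h import *
place('yellow',.0605)
cv2.imwrite('pics/w_yel2.png',camera('wrist'))
```

```text
goal [0.5293 0.3022]
t 14.22 tcp [0.5297 0.2999 0.1652] q [-0.46  0.57 -0.17  1.71  0.12  0.87 -2.15] F [ 0.8  0.3 -2.9] w 0.0335
tilt [-2.0e-04 -1.1e-03 -1.0e+00] tool z az -3.0348
 twist [ 3.1385e+00 -1.7000e-03 -5.0000e-04] shift cm after twist [10.47  0.23 -0.02]
 twist [-0.0031  0.0003 -0.0011] shift cm after twist [10.47 -0.23  0.02]
```

View pics/w_yel2.png

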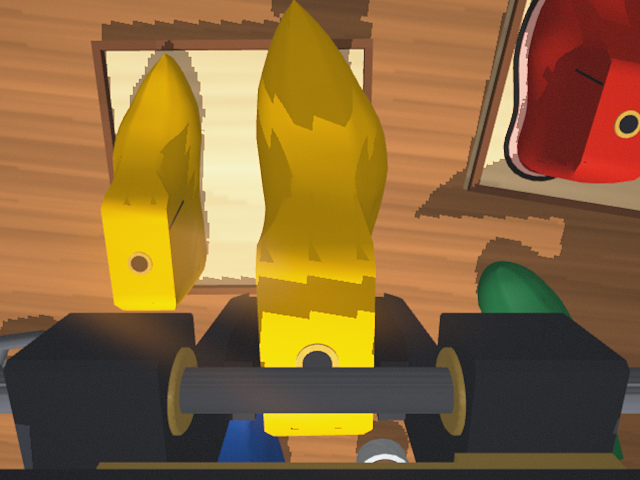

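Wrist view: the held yellow last is parallel to the tray (corners (93,41) and (371,40)), and the mate's hole is at (139,264).

Run:
```python
from h import *
mate('yellow',(139,264)); mate('yellow',(93,41),.014); mate('yellow',(371,40),.014)
```

```text
mate hole in tray (mm) [-39.3  48.1] expect 44.0
mate hole in tray (mm) [81.6 88.4] expect 44.0
mate hole in tray (mm) [ 81.5 -80.2] expect 44.0
```

Call:
jog_arm(
  increments=[
    [0, -0.3, 0.15, 0],
    [4, 0, 0, 0],
    [3, 0, 0, 0],
    [2, 0, 0, 0],
    [1, 0, 0, 0],
    [0, 0, 0, 0],
    [0, 0, 0, 0],
  ],
)

```text
time: 15.15
tool_pos: [0.5285, 0.3051, 0.0662]
eef_rot: [2.168, 0.119, -2.164]
force: [0.2, -0.6, -2.3]
gripper_width: 0.0338
```

Run:
```python
from h import *
place('yellow',.0605,-.0015,.003)
```

```text
goal [0.5274 0.305 ]
t 15.15 tcp [0.5285 0.3051 0.0662] q [-0.49  0.72 -0.15  1.75  0.16  0.69 -2.19] F [ 0.2 -0.6 -2.3] w 0.0338
tilt [ 0.0016  0.001  -1.    ] tool z az -3.0328
 twist [3.1405e+00 1.4000e-03 2.6000e-03] shift cm after twist [ 0.57 -0.   -0.1 ]
 twist [-0.0011 -0.0017  0.0009] shift cm after twist [0.57 0.   0.1 ]
```

Call:
jog_arm(
  increments=[
    [0.3, 0, 0.1, 0],
    [0.2, 0, 0, 0],
    [0.1, 0, 0, 0],
    [0, 0, 0, 0],
    [0, 0, 0, 0],
  ],
)

```text
time: 15.78
tool_pos: [0.5268, 0.3047, 0.0603]
eef_rot: [2.166, 0.118, -2.165]
force: [-3.2, -2.0, 6.9]
gripper_width: 0.0339
```

Call:
jog_arm(
  increments=[
    [0, 0, 0, 0],
    [0, 0, 0, 0],
    [0, 0, 0, 0],
    [0, 0, 0, 0],
  ],
  grip=5.0,
)

```text
time: 16.27
tool_pos: [0.5267, 0.3045, 0.0591]
eef_rot: [2.165, 0.118, -2.166]
force: [0.4, -0.1, 0.7]
gripper_width: 0.0502
```

Call:
jog_arm(
  increments=[
    [-1, 0, 0, 0],
    [-3, 0, 0, 0],
    [-4, 0, 0, 0],
    [-4, 0, 0, 0],
    [0, 0, 0, 0],
    [0, 0, 0, 0],
  ],
)

```text
time: 17.02
tool_pos: [0.5264, 0.3042, 0.179]
eef_rot: [2.165, 0.118, -2.166]
force: [-0.5, 0.9, -1.2]
gripper_width: 0.05
```

Run:
```python
from h import *
plan(.428,.1139,.18,.42)
cv2.imwrite('pics/w_yel3.png',camera('wrist'))
```

```text
t 17.02 tcp [0.5264 0.3042 0.179 ] q [-0.47  0.55 -0.18  1.7   0.12  0.89 -2.16] F [-0.5  0.9 -1.2] w 0.05
tilt [-3.e-04 -3.e-04 -1.e+00] tool z az -3.0328
 twist [ 2.8304e+00 -3.0000e-04 -6.0000e-04] shift cm after twist [ -0.1  -13.37 -16.75]
 twist [-3.112e-01  4.000e-04 -2.000e-04] shift cm after twist [-0.1  13.37 16.75]
```

View pics/w_yel3.png

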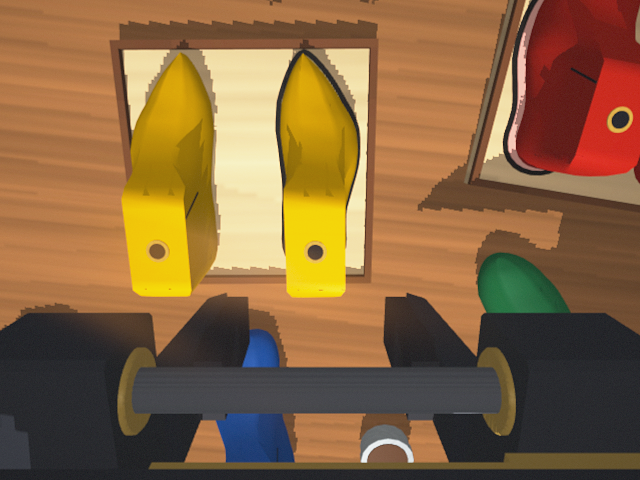

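Yellow sits on its outline (hole (316,252)). The blue last is close by, so it goes next.

Call:
jog_arm(
  increments=[
    [0, 0, 0, -0.111],
    [0, -1.5, 4.4, 0],
    [0, -1.5, 4.4, 0],
    [0, -1.4, 4.4, 0],
    [0, -1.1, 3.5, 0],
    [0, -0.6, 2.2, 0],
    [0, 0, 0, 0],
    [0, 0, 0, 0],
    [0, 0, 0, 0],
  ],
  grip=7.0,
)

```text
time: 18.2
tool_pos: [0.3299, 0.3226, 0.179]
eef_rot: [2.106, 0.231, -2.106]
force: [0.1, -0.2, 0.2]
gripper_width: 0.0702
```

Run:
```python
from h import *
plan(.3287,.3222,.052,.22)
cv2.imwrite('pics/w_blu.png',camera('wrist'))
```

```text
t 18.2 tcp [0.3299 0.3226 0.179 ] q [-0.64  0.34 -0.27  2.07  0.13  0.75 -2.35] F [ 0.1 -0.2  0.2] w 0.0702
tilt [-0.e+00 -2.e-04 -1.e+00] tool z az -2.9232
 twist [ 3.1399e+00 -3.0000e-04 -1.0000e-04] shift cm after twist [ 1.27e+01 -1.00e-02 -1.30e-01]
 twist [-0.0016  0.     -0.0002] shift cm after twist [1.27e+01 1.00e-02 1.30e-01]
```

View pics/w_blu.png

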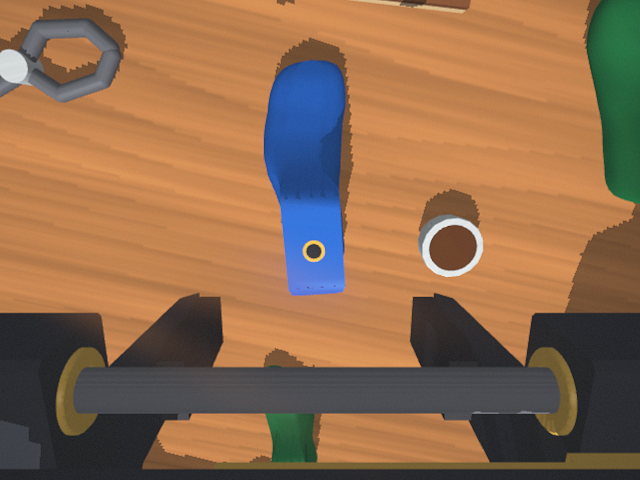

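Run:
```python
from h import *
H=block([(281,203),(341,200),(344,290),(289,293)],(314,251))
plan(H[0],H[1],.052,.26)
```

```text
yaw L,R 0.283 0.266 widths 0.0339 0.0329 len 0.0545 0.0542
hole [0.3281 0.3231 0.072 ] centre [0.33   0.3236]
t 18.25 tcp [0.3298 0.3226 0.179 ] q [-0.64  0.34 -0.27  2.07  0.13  0.75 -2.35] F [ 0.7 -0.  -0.2] w 0.0703
tilt [-0.e+00 -1.e-04 -1.e+00] tool z az -2.9231
 twist [ 3.1001e+00 -2.0000e-04 -1.0000e-04] shift cm after twist [12.7   0.09 -0.15]
 twist [-0.0415  0.0001 -0.0001] shift cm after twist [12.7  -0.09  0.15]
```

Call:
jog_arm(
  increments=[
    [1.8, -0.1, 0.15, -0.055],
    [4, 0, 0, 0],
    [4, 0, 0, 0],
    [2, 0, 0, 0],
    [0.9, 0, 0, 0],
    [0, 0, 0, 0],
    [0, 0, 0, 0],
  ],
)

```text
time: 19.12
tool_pos: [0.3279, 0.3239, 0.053]
eef_rot: [2.076, 0.288, -2.074]
force: [-0.1, -0.0, -0.3]
gripper_width: 0.0704
```

Call:
jog_arm(
  increments=[
    [0, 0, 0, 0],
    [0, 0, 0, 0],
    [0, 0, 0, 0],
    [0, 0, 0, 0],
    [0, 0, 0, 0],
    [0, 0, 0, 0],
  ],
  grip=2.0,
)

```text
time: 19.88
tool_pos: [0.3273, 0.3235, 0.0523]
eef_rot: [2.075, 0.287, -2.074]
force: [-0.4, -0.4, 3.0]
gripper_width: 0.0339
```

Run:
```python
from h import *
place('blue',.165)
```

```text
goal [ 0.6195 -0.0548]
t 19.88 tcp [0.3273 0.3235 0.0523] q [-0.71  0.57 -0.2   2.13  0.25  0.46 -2.4 ] F [-0.4 -0.4  3. ] w 0.0339
tilt [ 1.e-04  1.e-04 -1.e+00] tool z az -2.8668
 twist [-2.7767e+00 -2.0000e-04 -1.0000e-04] shift cm after twist [-11.27 -35.05  32.51]
 twist [ 3.649e-01 -1.000e-04  1.000e-04] shift cm after twist [-11.27  35.05 -32.51]
```

Call:
jog_arm(
  increments=[
    [-2.3, 0, 0, 0],
    [-4.5, 0, 0, 0],
    [-4.5, 0, 0, 0],
    [0, 0, 0, 0.1825],
    [0, 0, 0, 0.1825],
    [0, 3.25, -3.0, 0],
    [0, 3.25, -3.0, 0],
    [0, 3.25, -3.0, 0],
    [0, 3.25, -3.0, 0],
    [0, 3.25, -3.0, 0],
    [0, 3.25, -3.0, 0],
    [0, 3.25, -3.0, 0],
    [0, 3.25, -3.0, 0],
    [0, 3.25, -3.0, 0],
    [0, 2.9, -2.7, 0],
    [0, 1.9, -1.8, 0],
    [0, 1.0, -1.0, 0],
    [0, 0, 0, 0],
    [0, 0, 0, 0],
    [0, 0, 0, 0],
  ],
)

```text
time: 22.38
tool_pos: [0.6189, -0.0536, 0.1652]
eef_rot: [-2.175, 0.096, 2.176]
force: [0.3, -0.5, -2.8]
gripper_width: 0.0337
```

Run:
```python
from h import *
place('blue',.0605)
cv2.imwrite('pics/w_blu2.png',camera('wrist'))
```

```text
goal [ 0.6195 -0.0548]
t 22.38 tcp [ 0.6189 -0.0536  0.1652] q [ 0.06  0.59 -0.07  1.68  0.05  0.88 -1.69] F [ 0.3 -0.5 -2.8] w 0.0337
tilt [-5.e-04  6.e-04 -1.e+00] tool z az 3.0531
 twist [-3.14e+00 -8.00e-04  8.00e-04] shift cm after twist [10.47 -0.11  0.07]
 twist [0.0016 0.0005 0.0005] shift cm after twist [10.47  0.11 -0.07]
```

View pics/w_blu2.png

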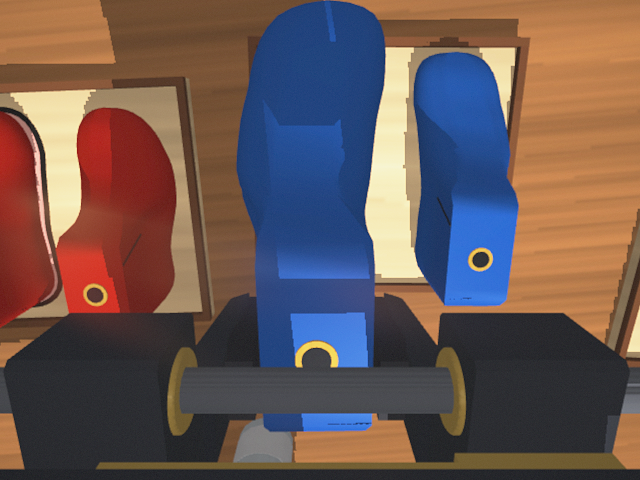

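Wrist view: the blue last is parallel to its mate, whose hole is at (481,259); the tray corners are at (249,39) and (529,39).

Run:
```python
from h import *
mate('blue',(481,259)); mate('blue',(249,39),.014); mate('blue',(529,39),.014)
```

```text
mate hole in tray (mm) [-36.9 -43.2] expect -44.0
mate hole in tray (mm) [82.1 85.2] expect -44.0
mate hole in tray (mm) [ 82.1 -84.4] expect -44.0
```

Call:
jog_arm(
  increments=[
    [4, 0, 0, 0],
    [3, 0, 0, 0],
    [2, 0, 0, 0],
    [1, 0, 0, 0],
    [0, 0, 0, 0],
    [0, 0, 0, 0],
  ],
)

```text
time: 23.18
tool_pos: [0.6203, -0.0549, 0.0663]
eef_rot: [-2.177, 0.098, 2.173]
force: [0.1, -0.3, -2.5]
gripper_width: 0.034
```

Run:
```python
from h import *
place('blue',.0603)
```

```text
goal [ 0.6195 -0.0548]
t 23.18 tcp [ 0.6203 -0.0549  0.0663] q [ 0.06  0.73 -0.06  1.72  0.07  0.7  -1.7 ] F [ 0.1 -0.3 -2.5] w 0.034
tilt [ 1.8e-03 -1.0e-04 -1.0e+00] tool z az 3.0514
 twist [3.1415e+00 1.0000e-04 2.9000e-03] shift cm after twist [ 0.6   0.01 -0.08]
 twist [-0.0001 -0.0018  0.0001] shift cm after twist [ 0.6  -0.01  0.08]
```

Call:
jog_arm(
  increments=[
    [0.3, 0, 0, 0],
    [0.2, 0, 0, 0],
    [0.1, 0, 0, 0],
    [0, 0, 0, 0],
    [0, 0, 0, 0],
  ],
)

```text
time: 23.8
tool_pos: [0.6196, -0.0549, 0.0604]
eef_rot: [-2.176, 0.098, 2.175]
force: [-3.2, -0.2, 8.3]
gripper_width: 0.0337
```

Call:
jog_arm(
  increments=[
    [0, 0, 0, 0],
    [0, 0, 0, 0],
    [0, 0, 0, 0],
    [0, 0, 0, 0],
  ],
  grip=5.0,
)

```text
time: 24.3
tool_pos: [0.6194, -0.0549, 0.0591]
eef_rot: [-2.175, 0.098, 2.175]
force: [0.4, -0.5, -0.1]
gripper_width: 0.0504
```

Call:
jog_arm(
  increments=[
    [-1, 0, 0, 0],
    [-3, 0, 0, 0],
    [-4, 0, 0, 0],
    [-4, 0, 0, 0],
    [0, 0, 0, 0],
    [0, 0, 0, 0],
  ],
)

```text
time: 25.05
tool_pos: [0.619, -0.0549, 0.179]
eef_rot: [-2.175, 0.098, 2.176]
force: [-0.2, 0.8, -0.3]
gripper_width: 0.05
```

Run:
```python
from h import *
plan(.428,.1139,.18,.43)
cv2.imwrite('pics/w_blu3.png',camera('wrist'))
```

```text
t 25.05 tcp [ 0.619  -0.0549  0.179 ] q [ 0.07  0.57 -0.07  1.67  0.05  0.9  -1.68] F [-0.2  0.8 -0.3] w 0.05
tilt [-5.e-04 -0.e+00 -1.e+00] tool z az 3.0514
 twist [ 2.6214e+00  1.0000e-04 -7.0000e-04] shift cm after twist [ -0.1   23.3  -10.32]
 twist [-5.202e-01  5.000e-04  1.000e-04] shift cm after twist [ -0.1  -23.3   10.32]
```

View pics/w_blu3.png

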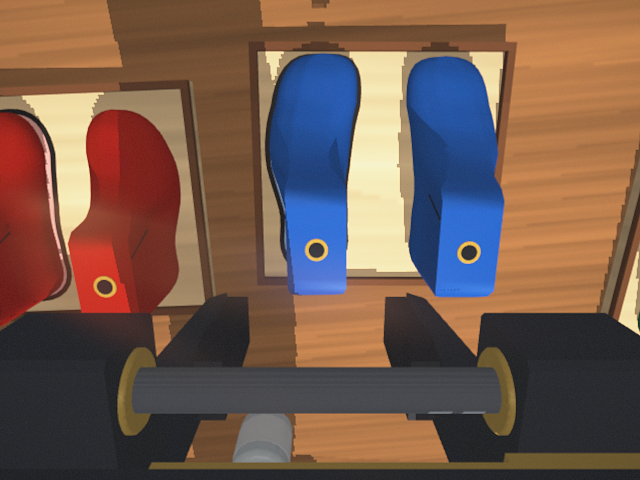

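Blue sits on its outline (hole (316,250)). Green is last.

Call:
jog_arm(
  increments=[
    [0, 0, 0, -0.174],
    [0, 0, 0, -0.173],
    [0, 0, 0, -0.173],
    [0, -4.2, 1.9, 0],
    [0, -4.2, 1.9, 0],
    [0, -4.2, 1.9, 0],
    [0, -4.2, 1.9, 0],
    [0, -3.4, 1.4, 0],
    [0, -2.1, 0.9, 0],
    [0, -1.0, 0.4, 0],
    [0, 0, 0, 0],
    [0, 0, 0, 0],
    [0, 0, 0, 0],
  ],
  grip=7.0,
)

```text
time: 26.72
tool_pos: [0.4292, 0.1133, 0.1791]
eef_rot: [1.985, 0.432, -1.985]
force: [0.8, 0.4, 0.4]
gripper_width: 0.07
```

Run:
```python
from h import *
plan(.428,.1139,.052,.43)
cv2.imwrite('pics/w_gr.png',camera('wrist'))
```

```text
t 26.73 tcp [0.4292 0.1133 0.1791] q [-0.12  0.31 -0.28  2.11  0.13  0.74 -1.62] F [0.8 0.4 0.4] w 0.07
tilt [-0.e+00 -1.e-04 -1.e+00] tool z az -2.7132
 twist [ 3.14e+00 -2.00e-04 -1.00e-04] shift cm after twist [12.71  0.1  -0.09]
 twist [-0.0016  0.0001 -0.0001] shift cm after twist [12.71 -0.1   0.09]
```

View pics/w_gr.png

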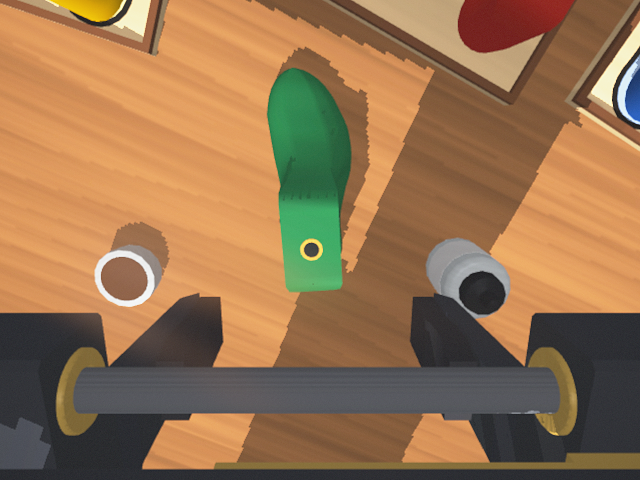

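Wrist view: the green hole is at (311,250). The tin at (465,275) stands about 85 mm from the jaw line at its near edge, while the finger backs reach about 50 mm.

Run:
```python
from h import *
H=block([(279,202),(339,200),(342,288),(287,291)],(311,250))
plan(H[0],H[1],.052,.49)
```

```text
yaw L,R 0.493 0.475 widths 0.0339 0.0329 len 0.0538 0.0529
hole [0.4271 0.1155 0.072 ] centre [0.4292 0.1159]
t 26.77 tcp [0.4291 0.1134 0.1791] q [-0.12  0.31 -0.28  2.11  0.13  0.74 -1.62] F [-0.1  0.3  0.6] w 0.07
tilt [ 0.e+00 -1.e-04 -1.e+00] tool z az -2.713
 twist [ 3.0802e+00 -1.0000e-04 -0.0000e+00] shift cm after twist [12.71  0.28 -0.09]
 twist [-0.0614  0.     -0.0001] shift cm after twist [12.71 -0.28  0.09]
```

Call:
jog_arm(
  increments=[
    [0, -0.25, 0.1, -0.06],
    [1.8, 0, 0, 0],
    [4, 0, 0, 0],
    [4, 0, 0, 0],
    [2, 0, 0, 0],
    [0.9, 0, 0, 0],
    [0, 0, 0, 0],
    [0, 0, 0, 0],
  ],
  grip=6.0,
)

```text
time: 27.78
tool_pos: [0.4274, 0.116, 0.053]
eef_rot: [1.949, 0.487, -1.946]
force: [-0.4, -0.6, 0.1]
gripper_width: 0.0601
```

Call:
jog_arm(
  increments=[
    [0, 0, 0, 0],
    [0, 0, 0, 0],
    [0, 0, 0, 0],
    [0, 0, 0, 0],
    [0, 0, 0, 0],
    [0, 0, 0, 0],
  ],
  grip=2.0,
)

```text
time: 28.52
tool_pos: [0.4269, 0.1158, 0.0524]
eef_rot: [1.948, 0.487, -1.947]
force: [-0.8, -0.1, 5.1]
gripper_width: 0.0339
```

Run:
```python
from h import *
place('green',.165)
```

```text
goal [ 0.5237 -0.4029]
t 28.52 tcp [0.4269 0.1158 0.0524] q [-0.2   0.56 -0.21  2.18  0.26  0.43 -1.69] F [-0.8 -0.1  5.1] w 0.0339
tilt [ 3.e-04 -0.e+00 -1.e+00] tool z az -2.6518
 twist [-2.5088e+00  1.0000e-04 -4.0000e-04] shift cm after twist [-11.26 -49.97  16.97]
 twist [ 6.328e-01 -3.000e-04 -1.000e-04] shift cm after twist [-11.26  49.97 -16.97]
```

Call:
jog_arm(
  increments=[
    [-2.3, 0, 0, 0],
    [-4.5, 0, 0, 0],
    [-4.5, 0, 0, 0],
    [0, 0, 0, 0.158],
    [0, 0, 0, 0.158],
    [0, 0, 0, 0.158],
    [0, 0, 0, 0.158],
    [0, 4.4, -1.5, 0],
    [0, 4.4, -1.5, 0],
    [0, 4.4, -1.5, 0],
    [0, 4.4, -1.5, 0],
    [0, 4.4, -1.5, 0],
    [0, 4.4, -1.5, 0],
    [0, 4.4, -1.5, 0],
    [0, 4.4, -1.5, 0],
    [0, 4.4, -1.5, 0],
    [0, 4.4, -1.5, 0],
    [0, 3.6, -1.2, 0],
    [0, 2.4, -0.75, 0],
    [0, 0, 0, 0],
  ],
)

```text
time: 31.02
tool_pos: [0.5225, -0.405, 0.1642]
eef_rot: [-2.145, 0.156, 2.148]
force: [-0.8, 0.8, -2.2]
gripper_width: 0.0337
```

Call:
jog_arm(
  increments=[
    [0, 0, 0, 0],
    [0, 0, 0, 0],
  ],
)

```text
time: 31.28
tool_pos: [0.5239, -0.4014, 0.165]
eef_rot: [-2.148, 0.15, 2.149]
force: [-0.4, 0.4, -1.7]
gripper_width: 0.0334
```

Run:
```python
from h import *
place('green',.0605)
cv2.imwrite('pics/w_gr2.png',camera('wrist'))
```

```text
goal [ 0.5237 -0.4029]
t 31.27 tcp [ 0.5239 -0.4014  0.165 ] q [ 0.6   0.65 -0.02  1.57  0.01  0.92 -1.13] F [-0.4  0.4 -1.7] w 0.0334
tilt [-4.0e-04  1.2e-03 -1.0e+00] tool z az 3.0012
 twist [-3.139e+00 -1.800e-03  9.000e-04] shift cm after twist [10.45 -0.16  0.  ]
 twist [0.0026 0.0006 0.0011] shift cm after twist [10.45  0.16 -0.  ]
```

View pics/w_gr2.png

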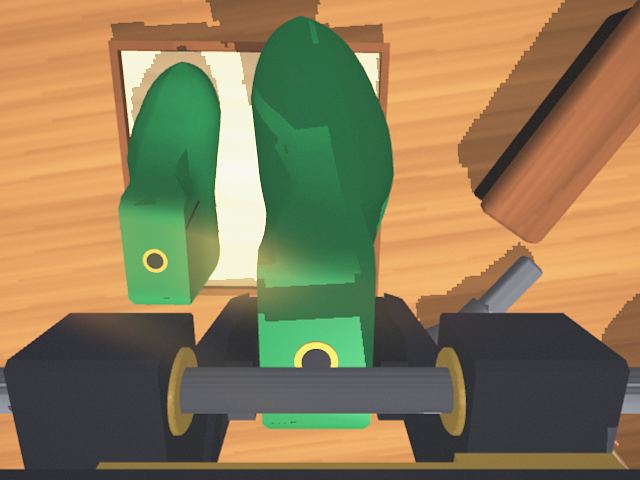

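Wrist view: the mate's hole is at (155,261) and the tray corners are at (110,42) and (390,44).

Run:
```python
from h import *
mate('green',(155,261)); mate('green',(110,42),.014); mate('green',(390,44),.014)
```

```text
mate hole in tray (mm) [-35.3  42.7] expect 44.0
mate hole in tray (mm) [83.1 82.2] expect 44.0
mate hole in tray (mm) [ 82.2 -87.8] expect 44.0
```

Call:
jog_arm(
  increments=[
    [0, 0.2, 0, 0],
    [4, 0, 0, 0],
    [3, 0, 0, 0],
    [2, 0, 0, 0],
    [1, 0, 0, 0],
    [0, 0, 0, 0],
    [0, 0, 0, 0],
  ],
)

```text
time: 32.2
tool_pos: [0.5241, -0.4057, 0.0664]
eef_rot: [-2.15, 0.154, 2.146]
force: [-0.1, -0.4, -1.2]
gripper_width: 0.0337
```

Run:
```python
from h import *
place('green',.0603,0,-.0015)
```

```text
goal [ 0.5235 -0.4044]
t 32.2 tcp [ 0.5241 -0.4057  0.0664] q [ 0.6   0.78 -0.02  1.61  0.02  0.76 -1.13] F [-0.1 -0.4 -1.2] w 0.0337
tilt [ 0.0016 -0.0012 -1.    ] tool z az 2.9994
 twist [-3.1408e+00  1.4000e-03 -2.8000e-03] shift cm after twist [ 0.61  0.12 -0.08]
 twist [ 0.0008 -0.0018 -0.0009] shift cm after twist [ 0.61 -0.12  0.08]
```

Call:
jog_arm(
  increments=[
    [0.3, -0.1, 0, 0],
    [0.2, 0, 0, 0],
    [0.1, 0, 0, 0],
    [0, 0, 0, 0],
    [0, 0, 0, 0],
  ],
)

```text
time: 32.83
tool_pos: [0.5237, -0.4042, 0.0605]
eef_rot: [-2.148, 0.153, 2.147]
force: [-3.2, 1.8, 8.2]
gripper_width: 0.0343
```

Call:
jog_arm(
  increments=[
    [0, 0, 0, 0],
    [0, 0, 0, 0],
    [0, 0, 0, 0],
    [0, 0, 0, 0],
  ],
  grip=5.0,
)

```text
time: 33.33
tool_pos: [0.5235, -0.4041, 0.0591]
eef_rot: [-2.148, 0.153, 2.148]
force: [-0.5, -0.7, -0.1]
gripper_width: 0.0501
```

Call:
jog_arm(
  increments=[
    [-1, 0, 0, 0],
    [-3, 0, 0, 0],
    [-4, 0, 0, 0],
    [-4, 0, 0, 0],
    [0, 0, 0, 0],
    [0, 0, 0, 0],
  ],
)

```text
time: 34.08
tool_pos: [0.5232, -0.4039, 0.1792]
eef_rot: [-2.147, 0.153, 2.148]
force: [0.3, 0.6, 0.1]
gripper_width: 0.0498
```

Run:
```python
from h import *
s=sensors.observe();print(s['time'],s['force'],s['tool_pos'])
cv2.imwrite('pics/w_gr3.png',camera('wrist'))
cv2.imwrite('pics/side_end.png',camera('side'))
cv2.imwrite('pics/top_end.png',camera('top'))
```

```text
34.075 [0.25582862 0.55693341 0.10235739] [ 0.5232392  -0.40392962  0.17915955]
```

View pics/w_gr3.png

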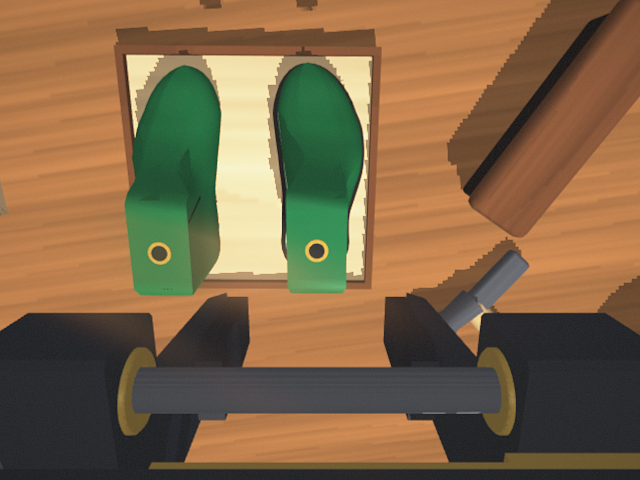

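View pics/top_end.png

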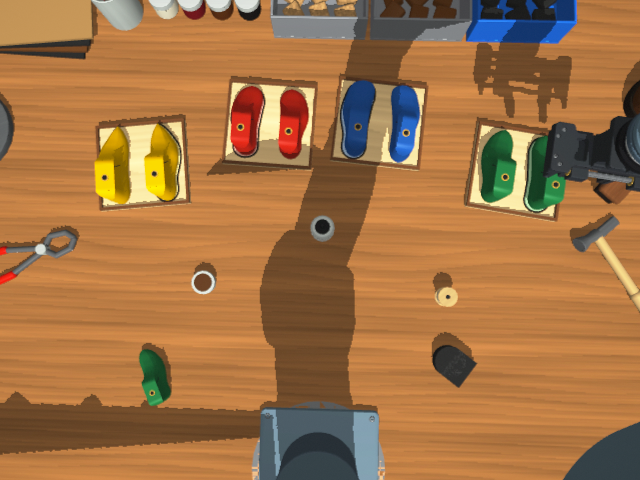

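View pics/side_end.png

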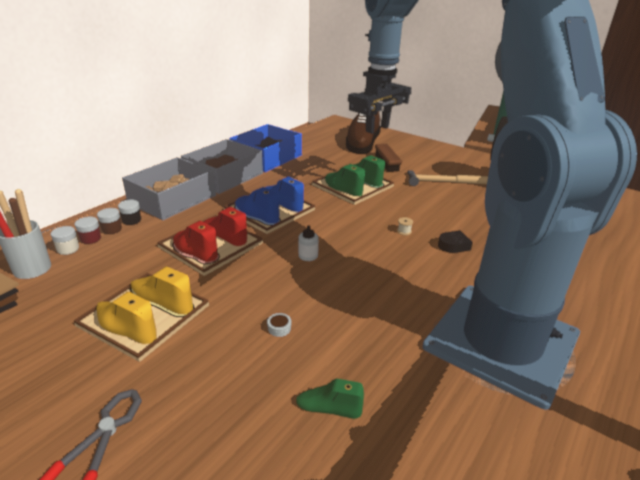

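The views show all four pairs together, the tin standing at (322,228) and the arm clear. As a last check I measure the spacing from each loose last's hole to its mate's; it should be 88 mm across and 0 along.

Run:
```python
from h import *
im=cv2.imread('pics/top_end.png'); cam=top()
g=cv2.cvtColor(im,cv2.COLOR_BGR2GRAY).astype(float)
def ref(p):
    x,y=p; w=g[y-3:y+4,x-3:x+4]; m=np.clip(70-w,0,None); yy,xx=np.mgrid[y-3:y+4,x-3:x+4]
    return ((m*xx).sum()/m.sum(),(m*yy).sum()/m.sum()) if m.sum()>0 else p
for n,l,m in [('yellow',(158,174),(104,178)),('red',(240,127),(288,131)),('blue',(358,127),(406,132)),('green',(556,185),(505,177))]:
    a=back(cam,ref(l),.08);b=back(cam,ref(m),.08);w=TR[n][2];e=(a-b)[:2]
    print(n,(np.array([[np.cos(w),np.sin(w)],[-np.sin(w),np.cos(w)]])@e*1e3).round(1))
```

```text
yellow [ -1.2 -91.3]
red [ 1.5 86.7]
blue [ 0.7 85.6]
green [  1.4 -88.9]
```

All four are within about 3.5 mm of the target. I hand in.

```bash
python3 -c "
from cell import hand_in
print(hand_in())"
```

```text
the job is handed in; nothing more can be done
None
```

All four loose lasts (red, yellow, blue, then the larger green one) are back in the trays with their mates, and I handed the job in at about 34 s of the 128 s allowed. I gripped each by its ankle block, set it down on its outline and released it; the smaller green look-alike stayed where it was.

**Position:** In the final top view I measured from each loose last's hole to its mate's, which should be 88 mm across and 0 mm along. All are well inside the 12 mm tolerance:

| Last | Across (mm) | Along (mm) |
|---|---|---|
| Yellow | 91.3 | -1.2 |
| Red | 86.7 | 1.5 |
| Blue | 85.6 | 0.7 |
| Green | 88.9 | 1.4 |

**Standing and contact:** The final top and side pictures show all four lasts upright with their toes the same way as their mates. The glue tin is still standing, and the gripper is raised clear, with wrist force near zero.

**Disagreement:** The top and wrist cameras differed by 2–4 mm on where the yellow, red and green trays are. I shifted those placements by 1.5–3 mm to allow for it; blue needed no correction. No check failed, but the hand-in gave no verdict.

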